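# Strip the jaw-insert carrier: free the seized pin, stack the inserts

## Task

The red-tabbed retaining pin of the jaw-insert carrier has seized: work it out of its bore little by little, twisting it back and forth at least 20 degrees to each side of where it stood while pulling, all the way until it is free (no straight yank), and put it in the yellow bin. Then swing the yellow keeper bar well open, by about 90 degrees, lift out every jaw insert and stack them all flat in one square, aligned pile in the middle of the green-topped plate, and finally swing the keeper fully home again. Leave the other things on the worktop where they are.

Things in the scene. Friction and masses are not known exactly. Their poses are not given: they have to be found in the camera images.
- carrier: the jaw-insert carrier, bolted down: grey foot plate 90 x 258 x 10 mm with an aluminium rail for the inserts, a dark steel bore block (56 x 44 mm, top 33 mm up) at y = -108 mm and the keeper's pivot at y = +108 mm. Origin at the centre of its underside, x across, y along the row, z up
- rail (a point): centre of the rail's top, 18 mm above the worktop, axes as the carrier's. Rail 34 mm wide in x, 166 mm long in y; four pockets at y = -60, -20, 20, 60 mm, parted by ribs 6 mm high. Inserts lie across it, their 50 mm length along the carrier's x, overhanging by 8 mm at each end
- bore (a point): mouth of the pin's vertical bore, on its axis, on top of the bore block (33 mm up, 29 mm deep); axes as the carrier's. Sprung rusty liners in it grip the pin: pulled straight it holds some 35 to 50 N; while being turned (about 0.4 N m) it can be drawn up with little force, the less the faster it turns for each mm of pull. The pin is free once drawn up 25 mm
- pin: the retaining pin, 77 mm long, 0.12 kg: steel shank 18 mm in diameter, 40 mm long, then a 30 mm collar 4 mm thick, a neck and the red tab. Origin at the centre of its foot, z along it towards the tab. At the start upright in the bore through the keeper's eye, foot 29 mm below the mouth, its y within 5 degrees of the carrier's y. Its foot clears the keeper's top when drawn up 40 mm
- pin_tab (a point): point at the +y edge of the pin's flat red grip tab, 22 mm from the axis and 63 mm above the foot; tab 12 mm thick (pin's x), 44 mm wide (y), 28 mm high, from 49 to 77 mm above the foot
- pin_mid (a point): middle of the pin's length, on its axis, 38 mm above the foot
- keeper (a joint): angle of the yellow keeper bar: 0 = home, over the row of inserts (3 mm above them), eye round the pin, which locks it; grows to 1.75 as it swings, level, towards the carrier's +x side (away from the robot), counter-clockwise from above; 1.57 = square to the row. Stays where left (friction about 0.1 N m). Bar 22 mm wide, 8 mm thick, 248 mm long, 34 to 42 mm above the worktop
- keeper_hinge (a point): on the keeper's vertical hinge axis, 34 mm above the worktop; axes as the carrier's
- keeper_knob (a point): centre of the keeper's upright black round knob, 22 mm in diameter, from 48 to 82 mm above the worktop, this point 70 mm up; 135 mm from the hinge axis, on the bar
- insert_0: a grey serrated steel jaw insert, a flat block 25 x 50 x 12.5 mm, 0.11 kg; origin at the centre of its underside, x across the 25 mm width, y along the 50 mm length, z up; at the start it lies in one of the carrier's pockets. Two to four inserts are present, the others absent
- insert_1: a grey serrated steel jaw insert, a flat block 25 x 50 x 12.5 mm, 0.11 kg; origin at the centre of its underside, x across the 25 mm width, y along the 50 mm length, z up; at the start it lies in one of the carrier's pockets. Two to four inserts are present, the others absent
- insert_2: a grey serrated steel jaw insert, a flat block 25 x 50 x 12.5 mm, 0.11 kg; origin at the centre of its underside, x across the 25 mm width, y along the 50 mm length, z up; at the start it lies in one of the carrier's pockets. Two to four inserts are present, the others absent
- insert_3: a grey serrated steel jaw insert, a flat block 25 x 50 x 12.5 mm, 0.11 kg; origin at the centre of its underside, x across the 25 mm width, y along the 50 mm length, z up; at the start it lies in one of the carrier's pockets. Two to four inserts are present, the others absent
- plate: the stacking plate, fixed: aluminium 80 (x) x 70 (y) x 8 mm with a green rubber top; origin at the centre of its underside
- plate_top (a point): centre of the plate's top, 8 mm above the worktop
- bin: the small yellow open bin, 66 (x) x 100 (y) x 32 mm, walls 2 mm, floor 2 mm, 0.14 kg, loose; origin at the centre of its underside
- striker: bystander: chromed disc with a stub, 68 x 84 x 22 mm
- micrometer: bystander: micrometer, 48 x 148 x 17 mm
- hexkey: bystander: black hex key, 45 x 125 x 10 mm
- weight: bystander: brass-coloured knobbed weight, 38 mm in diameter, 62 mm high

How it is judged:
By the outcome, as a careful person would: the job done as asked, in the order asked, and still so for the second after the job is handed in, with the robot touching nothing.
Of insert_0, insert_1, insert_2, insert_3 only 2 to 4 are there at a start; the rules pass over those that are not, and their reading is None.
At some moment in a run one of bin may be knocked a few centimetres aside while the robot is not near it.
Once in a run the grip may slacken for a moment while it holds something.
It also fails if it takes over 210 s, if anything falls off the work surface, if the arm or the gripper's body presses on something with over 40 N, if the wrist force passes 120 N, or if a joint passes its speed limit or range.

## Robot

A 7-joint arm with a two-finger parallel gripper is mounted at the origin on a cart in front of the work surface, level with it; the furniture and walls round the work are solid. World frame = base frame: x ahead of the robot, y to its left, z up, the work surface at z = 0. Lengths are in m, angles in rad, forces in N, time in s.
With the tool pointing down it reaches from about 0.4 to 0.85 m from the base axis. Payload 4.5 kg.
Tool frame: the origin (TCP) lies at the very end of the fingers, on their centre line; the grasp point (between the pads) lies 19 mm behind it; z points along the fingers, y is the line along which they close (so a half turn about z gives the same grasp; the last joint's range is limited). The gripper opens to 88 mm and grips with 3 to 60 N. Pads are 18 mm wide; open, the fingers measure 123 mm over their backs; the gripper's body (75 mm by 187 mm) begins 45 mm behind the grasp point.
Start: joints at [1.249, 0.689, -0.195, 1.565, 0.157, 0.902, -0.215], TCP at [0.218, -0.586, 0.239] pointing down, gripper open.
Joint ranges: [-3.01, 3.01], [-0.46, 2.08], [-1.47, 1.51], [0.13, 2.56], [-1, 4.14], [0.04, 2.09], [-2.66, 2.66]. Speed limits (rad/s): [2.57, 2.57, 3.14, 3.14, 3.14, 3.14, 3.14].

## Interface

Orientations are given as a unit quaternion [x, y, z, w].
In Python, from plant import r, eyes, nets gives the robot as it stands.
- The arm moves only by the shell command python3 -m pendant 'ROWS' [FORCE]. ROWS is JSON, a list of rows, each an object of numbers: "claw": the opening, from 0 (shut) to 1 (fully open); "dx", "dy", "dz": the shift along the world's x, y, z in mm; "twist": the turn about the world's z in rad. In form: [{"claw": .., "dx": .., "dy": .., "dz": .., "twist": ..}, ...]. A call has 1 to 8 rows; each row is the pose to reach, as a shift and turn from the pose commanded when the call began; what a row does not reach only later rows make up. A row lasts 1/10 s, in which the tool goes at most 50 mm and 8.59 degrees, less where a joint would pass 70% of its speed; a pose out of reach is approached as far as the arm can. A call with a gripper value outside its range is refused whole. The fingers move at their own pace and stop on an object; FORCE is the grip in N (left out, the last holds). Time passes only in rows, so rows that repeat a pose let the fingers close. It gives the time, the measured TCP pose, the force, the opening and the grip force at its end, in the units of the state.
- r.get_state(): the state, without advancing time (a new reading comes with each control period).
- eyes.snapshot(name): name is "scene" or "top" or "wrist"; returns (picture, depth): 480x640x3 uint8, blue, green, red; 480x640 float32, m along the optical axis (not along the pixel's ray), 0 where there is no reading.
- eyes.camera_info(name): a dict with "K" (3x3 intrinsics, pixels), "world_to_cam" (4x4, takes a point from world to camera coordinates); the wrist camera has in their place "T_tool_cam" (4x4, takes a point from camera to tool coordinates, whose origin is the TCP and whose axes are the flange's). Camera axes: x right, y down, z forward; pixel columns grow to the right and rows downward; lengths in m; the calibration is good to about 2 mm. A picture is of the moment at which its call begins: read the wrist's pose just before it. camera_info takes no time and is no camera call.
- r.finish_job(): hands the job in; it is judged then, once.
Trained networks look in the newest picture that a camera, given by its name, has taken for a name from the list of things; names that differ only in an ending like _2 or _b are one class to them, and where a whole thing is asked for, a point or a joint stands for the part that bears it (a point fixed in the world has none). Each returns a list of dicts, best first, with "confidence" (0 to 1); they miss things now and then, are a little off and sometimes report something else, mostly with a low value. They report only what shows in the picture. A call takes as long as a camera call.
- nets.spot_in(camera, query): "box" ([left, top, width, height] as shares, 0 to 1, of the picture: columns of its width, rows of its height, round what is visible of it).
- nets.place_of(camera, query): "position" ([column, row] as shares, 0 to 1, of the picture: columns of its width, rows of its height: a listed point, or the origin of a listed thing).
The state is a dict: "clock": time; "q": joint angles; "qd": joint speeds; "joint_torque": joint torques, N m; "tool_pos": TCP position; "eef_rot": TCP orientation; "contact_force": force on the tool from outside, world axes, zero at the start; "moment": the same for the moment, N m; "opening": opening from 0.0 (shut) to 1.0 (fully open); "finger_force": force on a finger pad.
Only numpy, scipy, OpenCV 4.12 (cv2) and the standard library are available. Lean on these libraries where they do the work, as an engineer would, in place of code of your own. Each camera call takes 0.05 s, during which the arm holds its last target. There are 200 camera calls.

## Working session

There is one attempt and no reset: what is moved stays moved. The work goes in short steps, Python scripts to look and compute and a shell command to move; the robot and the scene stay as the last step left them, time stands still between calls to the robot, and variables do not carry over. Pictures are saved under pics/ and viewed, at most 14 in all, crops included, and the job is handed in when it is done.

```bash
ls; mkdir -p pics; cat > h.py <<'E'
from plant import r, eyes, nets
import numpy as np, cv2
from scipy.spatial.transform import Rotation as R
def snap(n,f=None):
    s=r.get_state(); p,d=eyes.snapshot(n); i=eyes.camera_info(n); K=np.array(i["K"])
    if n=="wrist":
        T=np.eye(4);T[:3,:3]=R.from_quat(s["eef_rot"]).as_matrix();T[:3,3]=s["tool_pos"]
        C=T@np.array(i["T_tool_cam"])
    else: C=np.linalg.inv(np.array(i["world_to_cam"]))
    if f: cv2.imwrite("pics/"+f,p)
    return p,d,K,C
def ray(K,C,u,v,z):  # pixel -> world at height z
    w=C[:3,:3]@np.linalg.solve(K,[u,v,1.]); o=C[:3,3]
    return o+w*(z-o[2])/w[2]
def cloud(d,K,C):
    v,u=np.mgrid[:480,:640]; P=np.stack([(u-K[0,2])/K[0,0]*d,(v-K[1,2])/K[1,1]*d,d],-1)
    W=P@C[:3,:3].T+C[:3,3]; W[d==0]=np.nan; return W
E
python3 - <<'E'
from h import *
np.set_printoptions(precision=3,suppress=True)
s=r.get_state(); print(s["clock"],s["tool_pos"],s["eef_rot"],s["opening"])
for n in ("top","scene"):
    p,d,K,C=snap(n,n+"0.png"); print(n,K.tolist(),C[:3,3],C[:3,2])
    Z=dict(bore=.033,pin_tab=.067,keeper_knob=.07,keeper_hinge=.034,rail=.018,plate_top=.008,bin=0,insert_0=.018,carrier=0,weight=0,pin_mid=.042)
    for q,z in Z.items():
        for o in nets.place_of(n,q)[:4]:
            u,v=o["position"][0]*640,o["position"][1]*480
            print(q,round(o["confidence"],2),int(u),int(v),ray(K,C,u,v,z)[:2])
E
```

```text
pics
0.0 [ 0.217 -0.585  0.238] [ 0.984  0.177 -0.    -0.001] 1.0001624951237382
top [[500.7903609388983, 0.0, 319.0664771658242], [0.0, 500.7903609388983, 247.96098398233545], [0.0, 0.0, 1.0]] [ 0.273 -0.016  1.412] [ 0.225 -0.008 -0.974]
bore 0.88 348 267 [ 0.532 -0.106]
bore 0.32 385 242 [ 0.599 -0.215]
pin_tab 0.52 342 268 [ 0.522 -0.089]
pin_tab 0.2 347 268 [ 0.521 -0.103]
keeper_knob 0.76 320 269 [ 0.523 -0.029]
keeper_knob 0.35 395 304 [ 0.419 -0.225]
keeper_hinge 0.95 271 272 [0.527 0.107]
rail 0.9 308 272 [0.525 0.005]
rail 0.23 383 244 [ 0.595 -0.212]
plate_top 0.5 396 302 [ 0.43  -0.239]
plate_top 0.17 311 270 [ 0.531 -0.004]
bin 0.81 397 303 [ 0.427 -0.241]
insert_0 0.57 302 269 [0.533 0.023]
insert_0 0.51 287 272 [0.526 0.064]
carrier 0.68 311 273 [ 0.526 -0.004]
weight 0.69 190 328 [0.383 0.342]
pin_mid 0.7 285 272 [0.524 0.069]
pin_mid 0.6 348 267 [ 0.529 -0.107]
pin_mid 0.52 319 267 [ 0.534 -0.025]
scene [[571.2522445381268, 0.0, 311.7483089381789], [0.0, 571.2522445381268, 250.76346772301304], [0.0, 0.0, 1.0]] [-0.512  0.599  0.666] [ 0.782 -0.45  -0.431]
bore 0.89 349 261 [ 0.535 -0.111]
pin_tab 0.55 340 254 [ 0.524 -0.075]
pin_tab 0.29 197 362 [0.284 0.368]
keeper_knob 0.71 324 256 [ 0.525 -0.033]
keeper_hinge 0.7 270 284 [0.524 0.111]
keeper_hinge 0.46 349 260 [ 0.539 -0.114]
rail 0.67 312 278 [ 0.531 -0.002]
plate_top 0.6 365 250 [ 0.612 -0.213]
bin 0.72 414 279 [ 0.43  -0.232]
bin 0.59 249 343 [0.38  0.229]
insert_0 0.6 292 284 [0.525 0.054]
insert_0 0.46 306 280 [0.529 0.016]
insert_0 0.16 248 346 [0.35  0.244]
carrier 0.95 315 283 [ 0.532 -0.012]
carrier 0.27 252 346 [0.37  0.229]
carrier 0.16 350 260 [ 0.596 -0.154]
weight 0.98 203 360 [0.373 0.33 ]
pin_mid 0.76 350 260 [ 0.525 -0.107]
```

```bash
python3 - <<'E'
import cv2
p=cv2.imread("pics/top0.png"); cv2.imwrite("pics/c0.png",cv2.resize(p[210:370,150:430],None,fx=2.8,fy=2.8,interpolation=cv2.INTER_CUBIC))
E
```

```text
(no output)
```

View pics/c0.png

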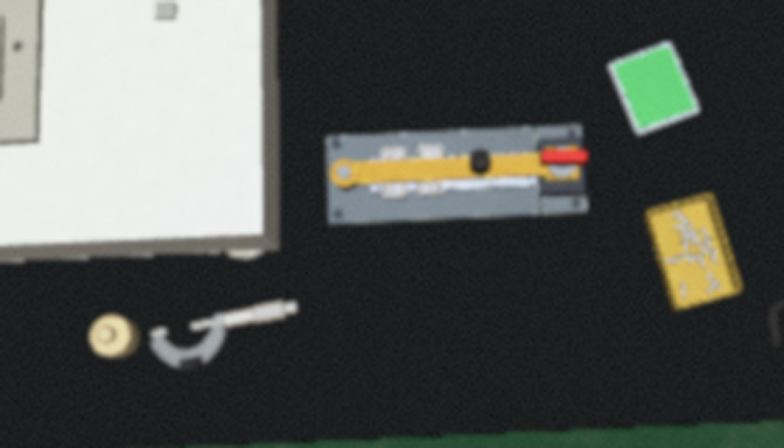

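View pics/scene0.png

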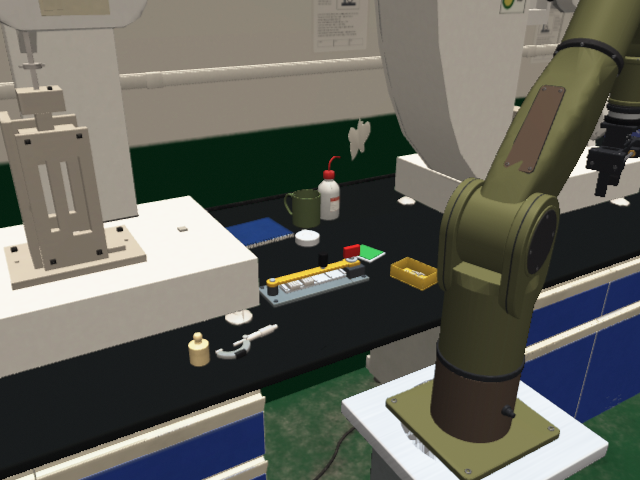

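The top view shows the carrier nearly aligned with the world y axis. The hinge is at crop (344,172), the pin tab at (565,156), the inserts at (393,170) and (430,165), the plate at (653,88) and the bin at (693,252). The scene view agrees. Next I move above the carrier to look closer.

```bash
T='{"claw":1,"dx":270,"dy":485,"dz":90,"twist":1.215}'; python3 -m pendant '[{"claw":1,"dx":270,"dy":485,"dz":90,"twist":1.215},{"claw":1,"dx":270,"dy":485,"dz":90,"twist":1.215},{"claw":1,"dx":270,"dy":485,"dz":90,"twist":1.215},{"claw":1,"dx":270,"dy":485,"dz":90,"twist":1.215},{"claw":1,"dx":270,"dy":485,"dz":90,"twist":1.215},{"claw":1,"dx":270,"dy":485,"dz":90,"twist":1.215},{"claw":1,"dx":270,"dy":485,"dz":90,"twist":1.215},{"claw":1,"dx":270,"dy":485,"dz":90,"twist":1.215}]'
python3 - <<'E'
from h import *
print(np.round(eyes.camera_info("wrist")["T_tool_cam"],3).tolist())
p,d,K,C=snap("top"); W=cloud(d,K,C)
for a,b in((230,285),(220,240),(200,300)): print(W[b,a])
E
```

```text
clock: 2.0
tool_pos: [0.4105, -0.2392, 0.3034]
eef_rot: [0.71, 0.704, -0.0, 0.0]
contact_force: [1.1, -0.3, -1.2]
opening: 1.002
finger_force: 0.0
[[0.0, -0.965, -0.261, 0.066], [1.0, 0.0, 0.0, 0.001], [-0.0, -0.261, 0.965, -0.146], [0.0, 0.0, 0.0, 1.0]]
[0.47716731 0.20428692 0.1492437 ]
[0.59559952 0.22943601 0.1520174 ]
[0.45627216 0.30499569 0.04329219]
```

```bash
python3 -m pendant '[{"claw":1,"dx":100,"dy":209,"dz":0,"twist":0},{"claw":1,"dx":100,"dy":209,"dz":0,"twist":0},{"claw":1,"dx":100,"dy":209,"dz":0,"twist":0},{"claw":1,"dx":100,"dy":209,"dz":0,"twist":0},{"claw":1,"dx":100,"dy":209,"dz":0,"twist":0},{"claw":1,"dx":100,"dy":209,"dz":0,"twist":0},{"claw":1,"dx":100,"dy":209,"dz":0,"twist":0}]'
cat > look.py <<'E'
from h import *
import sys
def look(f,Z):
    np.set_printoptions(precision=4,suppress=True)
    p,d,K,C=snap("wrist",f); s=r.get_state(); print(s["clock"],s["tool_pos"])
    for q,z in Z.items():
        for o in nets.place_of("wrist",q)[:4]:
            u,v=o["position"][0]*640,o["position"][1]*480
            print(q,round(o["confidence"],2),int(u),int(v),ray(K,C,u,v,z)[:2])
    return p,d,K,C
def colrect(p,d,K,C,lo,hi,zlo,zhi,roi=None):
    """min-area rectangle in world xy of pixels in HSV range and height band"""
    W=cloud(d,K,C); h=cv2.cvtColor(p,cv2.COLOR_BGR2HSV)
    m=(cv2.inRange(h,lo,hi)>0)&(W[...,2]>zlo)&(W[...,2]<zhi)
    if roi: m&=(W[...,0]>roi[0])&(W[...,0]<roi[1])&(W[...,1]>roi[2])&(W[...,1]<roi[3])
    q=W[m]; q=q[np.isfinite(q).all(1)]
    if len(q)<20: return None
    return len(q),q.mean(0),cv2.minAreaRect((q[:,:2]*1000).astype(np.float32))
E
python3 - <<'E'
from look import *
p,d,K,C=look("w1.png",dict(bore=.033,pin_tab=.067,keeper_knob=.07,keeper_hinge=.034,rail=.018,insert_0=.018))
print(K[0],C[:3,3])
print(colrect(p,d,K,C,(0,150,60),(8,255,255),.055,.1), colrect(p,d,K,C,(172,150,60),(180,255,255),.055,.1))
print("bar",colrect(p,d,K,C,(15,120,80),(35,255,255),.03,.05,(.45,.6,-.15,.15)))
E
```

```text
clock: 2.75
tool_pos: [0.5097, -0.032, 0.3026]
eef_rot: [0.712, 0.702, -0.0, 0.0]
contact_force: [-0.1, -0.5, -0.3]
opening: 1.002
finger_force: 0.0
2.8 [ 0.5093 -0.0332  0.3025]
bore 0.81 342 264 [ 0.5312 -0.1107]
pin_tab 0.61 344 256 [ 0.5318 -0.091 ]
keeper_knob 0.79 345 192 [ 0.5325 -0.0292]
keeper_knob 0.47 339 39 [0.5273 0.098 ]
keeper_hinge 0.63 344 41 [0.5332 0.1025]
keeper_hinge 0.24 549 257 [ 0.7455 -0.1064]
rail 0.85 337 156 [ 0.5271 -0.001 ]
insert_0 0.73 339 97 [0.5293 0.0552]
insert_0 0.72 346 130 [0.5366 0.0239]
[421.2502   0.     320.9334] [0.5112 0.0345 0.4481]
(550, array([ 0.5294, -0.1088,  0.0793]), ((529.6484375, -110.07077026367188), (43.63993453979492, 12.016759872436523), 86.91568756103516)) None
bar (4343, array([0.5292, 0.0165, 0.0415]), ((529.6696166992188, -6.3046417236328125), (32.70523452758789, 250.31619262695312), 0.36731159687042236))
```

View pics/w1.png

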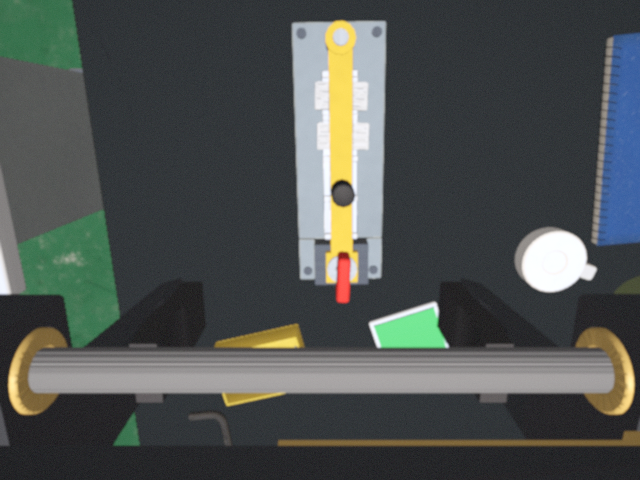

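Only two inserts are present, in the +60 and +20 pockets (pixels (340,95) and (343,135)). The red tab is at (343,278), tilted about -3°. The plate, bin and hex key are below it in the image.

```bash
python3 -m pendant '[{"claw":1,"dx":20,"dy":-78,"dz":-40,"twist":-0.04},{"claw":1,"dx":20,"dy":-78,"dz":-80,"twist":-0.04},{"claw":1,"dx":20,"dy":-78,"dz":-120,"twist":-0.04},{"claw":1,"dx":20,"dy":-78,"dz":-160,"twist":-0.04},{"claw":1,"dx":20,"dy":-78,"dz":-190,"twist":-0.04},{"claw":1,"dx":20,"dy":-78,"dz":-200,"twist":-0.04},{"claw":1,"dx":20,"dy":-78,"dz":-200,"twist":-0.04},{"claw":1,"dx":20,"dy":-78,"dz":-200,"twist":-0.04}]' 60
python3 - <<'E'
from look import *
p,d,K,C=look("w2.png",dict(pin_tab=.067))
print(colrect(p,d,K,C,(0,150,60),(8,255,255),.055,.1))
E
```

```text
clock: 3.9
tool_pos: [0.5309, -0.1099, 0.1041]
eef_rot: [0.726, 0.687, 0.001, 0.001]
contact_force: [0.5, -0.4, -0.2]
opening: 1.003
finger_force: 0.0
3.95 [ 0.5312 -0.1099  0.1045]
pin_tab 0.76 319 229 [ 0.5319 -0.0906]
pin_tab 0.18 197 415 [ 0.4645 -0.185 ]
(2574, array([ 0.53  , -0.1081,  0.0792]), ((529.6298217773438, -110.38258361816406), (43.64497375488281, 11.569619178771973), 87.23863220214844))
```

```bash
python3 -m pendant '[{"claw":1,"dx":-1,"dy":0,"dz":-30,"twist":0},{"claw":1,"dx":-1,"dy":0,"dz":-52,"twist":0},{"claw":1,"dx":-1,"dy":0,"dz":-52,"twist":0},{"claw":0,"dx":-1,"dy":0,"dz":-52,"twist":0},{"claw":0,"dx":-1,"dy":0,"dz":-52,"twist":0},{"claw":0,"dx":-1,"dy":0,"dz":-52,"twist":0},{"claw":0,"dx":-1,"dy":0,"dz":-52,"twist":0},{"claw":0,"dx":-1,"dy":0,"dz":-52,"twist":0}]' 60
python3 -m pendant '[{"claw":0,"dx":0,"dy":0,"dz":0,"twist":0},{"claw":0,"dx":0,"dy":0,"dz":0,"twist":0},{"claw":0,"dx":0,"dy":0,"dz":0,"twist":0}]' 60
```

```text
clock: 4.8
tool_pos: [0.5291, -0.11, 0.0513]
eef_rot: [0.726, 0.687, 0.0, 0.0]
contact_force: [0.2, 0.5, -0.1]
opening: 0.569
finger_force: 0.0
clock: 5.1
tool_pos: [0.5288, -0.1099, 0.0507]
eef_rot: [0.726, 0.687, 0.0, -0.0]
contact_force: [-0.5, 0.1, -0.1]
opening: 0.299
finger_force: 0.0
```

```bash
python3 -m pendant '[{"claw":0,"dx":0,"dy":0,"dz":0,"twist":0},{"claw":0,"dx":0,"dy":0,"dz":0,"twist":0},{"claw":0,"dx":0,"dy":0,"dz":0,"twist":0},{"claw":0,"dx":0,"dy":0,"dz":0,"twist":0}]' 60
python3 -m pendant '[{"claw":0,"dx":0,"dy":0,"dz":0,"twist":0.13},{"claw":0,"dx":0,"dy":0,"dz":0.5,"twist":0.26},{"claw":0,"dx":0,"dy":0,"dz":1,"twist":0.39},{"claw":0,"dx":0,"dy":0,"dz":1.5,"twist":0.52}]' 60
```

```text
clock: 5.5
tool_pos: [0.5294, -0.1098, 0.0508]
eef_rot: [0.726, 0.687, 0.001, 0.0]
contact_force: [2.3, -0.7, -1.1]
opening: 0.13
finger_force: 60.0
clock: 5.9
tool_pos: [0.529, -0.109, 0.0513]
eef_rot: [0.523, 0.852, 0.001, -0.0]
contact_force: [2.6, 1.9, -13.3]
opening: 0.13
finger_force: 60.1
```

```bash
python3 -m pendant '[{"claw":0,"dx":0,"dy":0,"dz":0.5,"twist":-0.13},{"claw":0,"dx":0,"dy":0,"dz":1,"twist":-0.26},{"claw":0,"dx":0,"dy":0,"dz":1.5,"twist":-0.39},{"claw":0,"dx":0,"dy":0,"dz":2,"twist":-0.52},{"claw":0,"dx":0,"dy":0,"dz":2.5,"twist":-0.65},{"claw":0,"dx":0,"dy":0,"dz":3,"twist":-0.78},{"claw":0,"dx":0,"dy":0,"dz":3.5,"twist":-0.91},{"claw":0,"dx":0,"dy":0,"dz":4,"twist":-1.04}]' 60
python3 -m pendant '[{"claw":0,"dx":0,"dy":0,"dz":0.5,"twist":0.13},{"claw":0,"dx":0,"dy":0,"dz":1,"twist":0.26},{"claw":0,"dx":0,"dy":0,"dz":1.5,"twist":0.39},{"claw":0,"dx":0,"dy":0,"dz":2,"twist":0.52},{"claw":0,"dx":0,"dy":0,"dz":2.5,"twist":0.65},{"claw":0,"dx":0,"dy":0,"dz":3,"twist":0.78},{"claw":0,"dx":0,"dy":0,"dz":3.5,"twist":0.91},{"claw":0,"dx":0,"dy":0,"dz":4,"twist":1.04}]' 60
```

```text
clock: 6.7
tool_pos: [0.5295, -0.111, 0.0544]
eef_rot: [0.88, 0.475, 0.0, 0.0]
contact_force: [5.1, -3.5, -22.3]
opening: 0.13
finger_force: 60.1
clock: 7.5
tool_pos: [0.5287, -0.109, 0.0581]
eef_rot: [0.523, 0.852, 0.001, -0.001]
contact_force: [4.5, 1.8, -21.9]
opening: 0.128
finger_force: 60.1
```

```bash
python3 -m pendant '[{"claw":0,"dx":0,"dy":0,"dz":0.6,"twist":-0.13},{"claw":0,"dx":0,"dy":0,"dz":1.2,"twist":-0.26},{"claw":0,"dx":0,"dy":0,"dz":1.8,"twist":-0.39},{"claw":0,"dx":0,"dy":0,"dz":2.4,"twist":-0.52},{"claw":0,"dx":0,"dy":0,"dz":3,"twist":-0.65},{"claw":0,"dx":0,"dy":0,"dz":3.6,"twist":-0.78},{"claw":0,"dx":0,"dy":0,"dz":4.2,"twist":-0.91},{"claw":0,"dx":0,"dy":0,"dz":4.8,"twist":-1.04}]' 60
python3 -m pendant '[{"claw":0,"dx":0,"dy":0,"dz":0.6,"twist":0.13},{"claw":0,"dx":0,"dy":0,"dz":1.2,"twist":0.26},{"claw":0,"dx":0,"dy":0,"dz":1.8,"twist":0.39},{"claw":0,"dx":0,"dy":0,"dz":2.4,"twist":0.52},{"claw":0,"dx":0,"dy":0,"dz":3,"twist":0.65},{"claw":0,"dx":0,"dy":0,"dz":3.6,"twist":0.78},{"claw":0,"dx":0,"dy":0,"dz":4.2,"twist":0.91},{"claw":0,"dx":0,"dy":0,"dz":4.8,"twist":1.04}]' 60
python3 - <<'E'
from look import *
p,d,K,C=snap("wrist")
print(colrect(p,d,K,C,(0,150,60),(8,255,255),.055,.15))
W=cloud(d,K,C); h=cv2.cvtColor(p,cv2.COLOR_BGR2HSV); m=(cv2.inRange(h,(0,150,60),(8,255,255))>0); print(np.nanpercentile(W[m][:,2],[10,50,90]),m.sum())
E
```

```text
clock: 8.3
tool_pos: [0.529, -0.1103, 0.0626]
eef_rot: [0.88, 0.476, -0.0, -0.0]
contact_force: [5.6, -1.9, -25.5]
opening: 0.131
finger_force: 60.1
clock: 9.1
tool_pos: [0.5283, -0.1094, 0.0673]
eef_rot: [0.523, 0.852, 0.001, -0.002]
contact_force: [4.7, 0.2, -25.9]
opening: 0.133
finger_force: 60.1
(3682, array([ 0.52424019, -0.10103258,  0.09469863]), ((527.1594848632812, -107.68287658691406), (14.533845901489258, 49.02027893066406), 23.26805305480957))
[0.08595019 0.09626962 0.09734587] 3713
```

```bash
python3 -m pendant '[{"claw":0,"dx":0,"dy":0,"dz":0.6,"twist":-0.13},{"claw":0,"dx":0,"dy":0,"dz":1.2,"twist":-0.26},{"claw":0,"dx":0,"dy":0,"dz":1.8,"twist":-0.39},{"claw":0,"dx":0,"dy":0,"dz":2.4,"twist":-0.52},{"claw":0,"dx":0,"dy":0,"dz":3,"twist":-0.65},{"claw":0,"dx":0,"dy":0,"dz":3.6,"twist":-0.78},{"claw":0,"dx":0,"dy":0,"dz":4.2,"twist":-0.91},{"claw":0,"dx":0,"dy":0,"dz":4.8,"twist":-1.04}]' 60
python3 -m pendant '[{"claw":0,"dx":0,"dy":0,"dz":0.6,"twist":0.13},{"claw":0,"dx":0,"dy":0,"dz":1.2,"twist":0.26},{"claw":0,"dx":0,"dy":0,"dz":1.8,"twist":0.39},{"claw":0,"dx":0,"dy":0,"dz":2.4,"twist":0.52},{"claw":0,"dx":0,"dy":0,"dz":3,"twist":0.65},{"claw":0,"dx":0,"dy":0,"dz":3.6,"twist":0.78},{"claw":0,"dx":0,"dy":0,"dz":4.2,"twist":0.91},{"claw":0,"dx":0,"dy":0,"dz":4.8,"twist":1.04}]' 60
python3 -m pendant '[{"claw":0,"dx":0,"dy":0,"dz":0.6,"twist":-0.13},{"claw":0,"dx":0,"dy":0,"dz":1.2,"twist":-0.26},{"claw":0,"dx":0,"dy":0,"dz":1.8,"twist":-0.39},{"claw":0,"dx":0,"dy":0,"dz":2.4,"twist":-0.52},{"claw":0,"dx":0,"dy":0,"dz":3,"twist":-0.65},{"claw":0,"dx":0,"dy":0,"dz":3.6,"twist":-0.78},{"claw":0,"dx":0,"dy":0,"dz":4.2,"twist":-0.91},{"claw":0,"dx":0,"dy":0,"dz":4.8,"twist":-1.04}]' 60
```

```text
clock: 9.95
tool_pos: [0.5289, -0.11, 0.0723]
eef_rot: [0.88, 0.475, -0.0, -0.0]
contact_force: [5.3, -1.6, -24.2]
opening: 0.13
finger_force: 60.1
clock: 10.75
tool_pos: [0.5281, -0.1098, 0.0783]
eef_rot: [0.523, 0.852, -0.0, -0.001]
contact_force: [0.5, -0.5, -1.7]
opening: 0.133
finger_force: 60.0
clock: 11.55
tool_pos: [0.5279, -0.1098, 0.084]
eef_rot: [0.88, 0.475, -0.001, -0.0]
contact_force: [-0.3, 0.1, -0.8]
opening: 0.13
finger_force: 60.0
```

```bash
python3 -m pendant '[{"claw":0,"dx":0,"dy":0,"dz":15,"twist":0.1},{"claw":0,"dx":0,"dy":0,"dz":40,"twist":0.2},{"claw":0,"dx":0,"dy":0,"dz":70,"twist":0.3},{"claw":0,"dx":0,"dy":0,"dz":100,"twist":0.4},{"claw":0,"dx":-20,"dy":-40,"dz":116,"twist":0.5},{"claw":0,"dx":-40,"dy":-80,"dz":116,"twist":0.6},{"claw":0,"dx":-60,"dy":-130,"dz":116,"twist":0.73},{"claw":0,"dx":-78,"dy":-165,"dz":116,"twist":0.85}]' 60
python3 -m pendant '[{"claw":0,"dx":0,"dy":-25,"dz":0,"twist":0},{"claw":0,"dx":0,"dy":-25,"dz":0,"twist":0},{"claw":0,"dx":0,"dy":-25,"dz":0,"twist":0}]' 60
cat >> look.py <<'E'
def binrect(p,d,K,C,c=(.43,-.24)):
    return colrect(p,d,K,C,(15,80,60),(38,255,255),.02,.042,(c[0]-.13,c[0]+.13,c[1]-.13,c[1]+.13))
E
python3 - <<'E'
from look import *
p,d,K,C=look("w3.png",dict(bin=0,plate_top=.008))
print(binrect(p,d,K,C))
print(colrect(p,d,K,C,(45,100,60),(80,255,255),.0,.02,(.5,.75,-.35,-.1)))
p,d,K,C=snap("top");print(binrect(p,d,K,C),colrect(p,d,K,C,(45,100,60),(80,255,255),-.01,.03,(.5,.75,-.35,-.1)))
E
```

```text
clock: 12.35
tool_pos: [0.4488, -0.2772, 0.2]
eef_rot: [0.602, 0.799, -0.001, -0.0]
contact_force: [0.6, -1.0, -2.1]
opening: 0.13
finger_force: 60.0
clock: 12.65
tool_pos: [0.45, -0.2997, 0.1999]
eef_rot: [0.604, 0.797, 0.0, -0.001]
contact_force: [0.0, 0.9, -1.8]
opening: 0.128
finger_force: 60.0
12.7 [ 0.4506 -0.2986  0.2001]
bin 0.75 325 126 [ 0.4374 -0.2393]
plate_top 0.58 549 154 [ 0.6129 -0.2123]
(2100, array([ 0.4431, -0.2323,  0.0295]), ((480.34234619140625, -212.7999267578125), (211.66015625, 92.34729766845703), 30.762130737304688))
(6837, array([ 0.6114, -0.2126,  0.0075]), ((611.808837890625, -213.37081909179688), (71.70671844482422, 60.233848571777344), 18.72105598449707))
(201, array([ 0.4599, -0.2118,  0.0314]), ((478.6739807128906, -204.66534423828125), (221.45156860351562, 101.51948547363281), 39.5400276184082)) (456, array([ 0.6103, -0.213 ,  0.0092]), ((610.3760986328125, -212.83697509765625), (69.21656036376953, 57.887107849121094), 18.05093765258789))
```

View pics/w3.png

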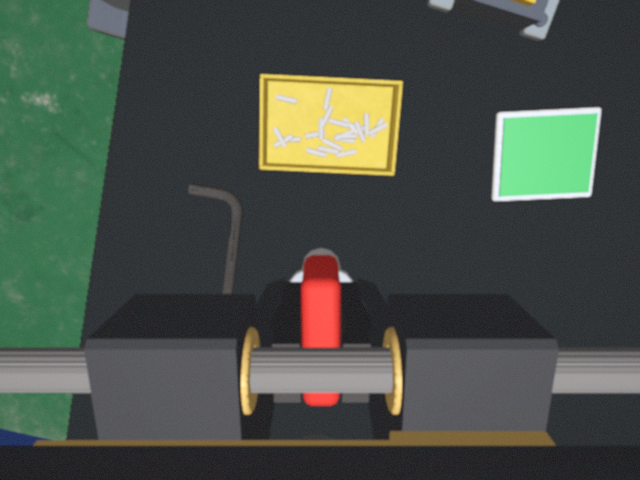

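The bin rim corners are at pixels (260,74), (402,81), (395,174) and (260,169), the plate is at (547,154), and the pin is gripped.

```bash
python3 - <<'E'
from h import *
p,d,K,C=snap("wrist")
q=np.array([ray(K,C,u,v,.032)[:2] for u,v in((260,74),(402,81),(395,174),(260,169))]);print(q,q.mean(0))
a=(q[1]+q[2]-q[0]-q[3])/2; b=(q[0]+q[1]-q[2]-q[3])/2
print(np.linalg.norm(a),np.degrees(np.arctan2(a[1],a[0])),np.linalg.norm(b),np.degrees(np.arctan2(b[1],b[0])))
E
```

```text
[[ 0.38381606 -0.21603191]
 [ 0.48089984 -0.19309516]
 [ 0.49695697 -0.25632847]
 [ 0.39959511 -0.28030856]] [ 0.44031699 -0.23644102]
0.10001286641586242 13.565333553943427 0.06571212715850865 104.01877107160949
```

```bash
python3 -m pendant '[{"claw":0,"dx":21,"dy":40,"dz":0,"twist":-0.03},{"claw":0,"dx":21,"dy":70,"dz":-30,"twist":-0.03},{"claw":0,"dx":21,"dy":70,"dz":-70,"twist":-0.03},{"claw":0,"dx":21,"dy":70,"dz":-100,"twist":-0.03},{"claw":0,"dx":21,"dy":70,"dz":-120,"twist":-0.03},{"claw":0,"dx":21,"dy":70,"dz":-135,"twist":-0.03},{"claw":0,"dx":21,"dy":70,"dz":-143,"twist":-0.03},{"claw":0,"dx":21,"dy":70,"dz":-145,"twist":-0.03}]' 60
python3 -m pendant '[{"claw":0,"dx":0,"dy":0,"dz":-2,"twist":0},{"claw":0,"dx":0,"dy":0,"dz":-4,"twist":0},{"claw":0,"dx":0,"dy":0,"dz":-4,"twist":0}]' 60
```

```text
clock: 13.7
tool_pos: [0.4718, -0.2291, 0.0547]
eef_rot: [0.615, 0.789, -0.0, -0.0]
contact_force: [-0.5, 0.1, -1.1]
opening: 0.132
finger_force: 60.0
clock: 14.0
tool_pos: [0.4721, -0.23, 0.0517]
eef_rot: [0.615, 0.788, 0.0, 0.0]
contact_force: [-0.1, -0.8, -0.9]
opening: 0.133
finger_force: 60.0
```

```bash
python3 -m pendant '[{"claw":0.4,"dx":0,"dy":0,"dz":-1,"twist":0},{"claw":0.4,"dx":0,"dy":0,"dz":-1,"twist":0},{"claw":0.4,"dx":0,"dy":0,"dz":-1,"twist":0},{"claw":0.4,"dx":0,"dy":0,"dz":-1,"twist":0},{"claw":0.4,"dx":0,"dy":0,"dz":20,"twist":0},{"claw":0.4,"dx":0,"dy":0,"dz":45,"twist":0},{"claw":0.4,"dx":0,"dy":0,"dz":60,"twist":0}]'
python3 - <<'E'
from look import *
p,d,K,C=snap("wrist","w4.png")
print(colrect(p,d,K,C,(0,150,60),(8,255,255),.0,.15))
E
```

```text
clock: 14.7
tool_pos: [0.4723, -0.2299, 0.1127]
eef_rot: [0.615, 0.788, 0.0, 0.001]
contact_force: [0.2, -0.2, 1.0]
opening: 0.399
finger_force: 0.0
(2316, array([ 0.4723635 , -0.22856034,  0.0769598 ]), ((476.12493896484375, -249.6171875), (17.073837280273438, 82.47061157226562), 16.979795455932617))
```

View pics/w4.png

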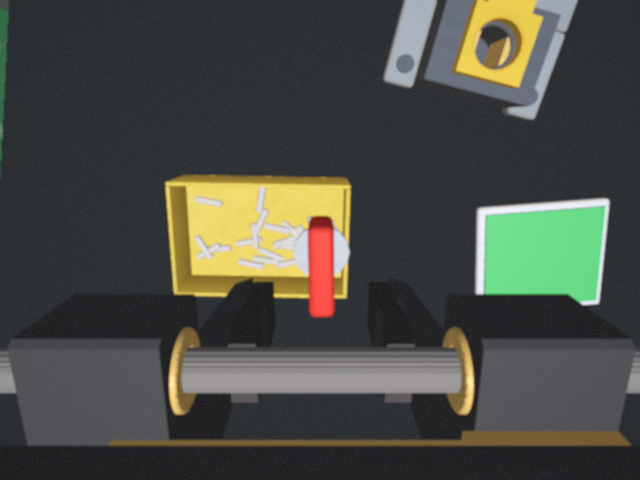

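```bash
python3 -m pendant '[{"claw":0,"dx":41,"dy":10,"dz":0,"twist":0},{"claw":0,"dx":41,"dy":10,"dz":0,"twist":0},{"claw":0,"dx":41,"dy":10,"dz":-20,"twist":0},{"claw":0,"dx":41,"dy":10,"dz":-50,"twist":0},{"claw":0,"dx":33,"dy":8,"dz":-50,"twist":0},{"claw":0,"dx":25,"dy":6,"dz":-50,"twist":0},{"claw":0,"dx":20,"dy":5,"dz":-50,"twist":0},{"claw":0,"dx":16,"dy":4,"dz":-50,"twist":0}]'
python3 -m pendant '[{"claw":0,"dx":-4,"dy":-1,"dz":0,"twist":0},{"claw":0,"dx":-8,"dy":-2,"dz":0,"twist":0},{"claw":0,"dx":-12,"dy":-3,"dz":0,"twist":0},{"claw":0,"dx":-15,"dy":-4,"dz":0,"twist":0},{"claw":0,"dx":-15,"dy":-4,"dz":0,"twist":0},{"claw":0,"dx":-15,"dy":-4,"dz":40,"twist":0},{"claw":0,"dx":-15,"dy":-4,"dz":80,"twist":0},{"claw":0,"dx":-15,"dy":-4,"dz":130,"twist":0}]'
python3 - <<'E'
from look import *
p,d,K,C=snap("wrist","w5.png")
print(colrect(p,d,K,C,(0,150,60),(8,255,255),.0,.15))
E
```

```text
clock: 15.55
tool_pos: [0.4875, -0.2264, 0.0624]
eef_rot: [0.616, 0.788, 0.0, 0.001]
contact_force: [-1.0, -0.3, -0.1]
opening: 0.002
finger_force: 0.1
clock: 16.35
tool_pos: [0.4719, -0.2294, 0.1917]
eef_rot: [0.615, 0.788, -0.0, -0.002]
contact_force: [1.0, -0.9, -0.7]
opening: 0.003
finger_force: 0.0
(1729, array([ 0.40588236, -0.2477615 ,  0.02149779]), ((406.0103759765625, -249.15306091308594), (27.400728225708008, 42.06270217895508), 12.787248611450195))
```

View pics/w5.png

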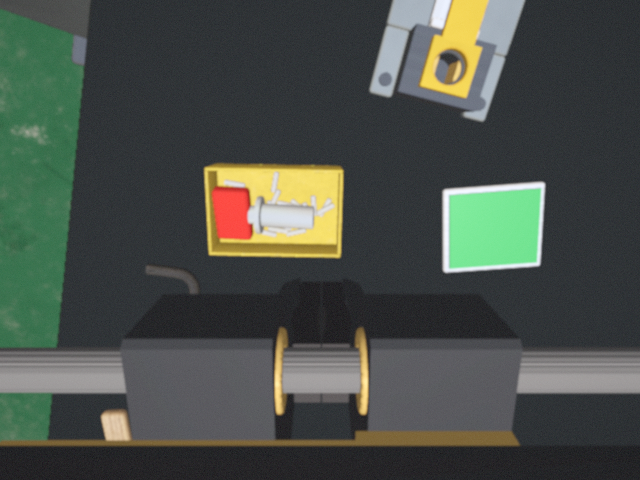

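The pin lies flat in the bin: red tab at (232,213), shank to (313,217). The keeper knob is next.

```bash
python3 -m pendant '[{"claw":0.6,"dx":10,"dy":40,"dz":0,"twist":-0.14},{"claw":0.6,"dx":20,"dy":80,"dz":0,"twist":-0.28},{"claw":0.6,"dx":35,"dy":120,"dz":0,"twist":-0.42},{"claw":0.6,"dx":50,"dy":160,"dz":0,"twist":-0.56},{"claw":0.6,"dx":59,"dy":190,"dz":0,"twist":-0.7},{"claw":0.6,"dx":59,"dy":200,"dz":-25,"twist":-0.85},{"claw":0.6,"dx":59,"dy":200,"dz":-50,"twist":-0.85},{"claw":0.6,"dx":59,"dy":200,"dz":-50,"twist":-0.85}]'
python3 - <<'E'
from look import *
p,d,K,C=look(None,dict(keeper_knob=.07,keeper_hinge=.034,insert_0=.018))
print(colrect(p,d,K,C,(0,0,0),(180,255,70),.075,.09,(.49,.57,-.07,.01)))
print("bar",colrect(p,d,K,C,(15,120,80),(35,255,255),.035,.05,(.45,.6,-.15,.15)))
print(r.get_state()["q"])
E
```

```text
clock: 17.2
tool_pos: [0.5298, -0.0291, 0.1389]
eef_rot: [0.885, 0.465, -0.003, -0.001]
contact_force: [-0.8, -1.5, -0.5]
opening: 0.598
finger_force: 0.0
17.25 [ 0.5308 -0.0297  0.1403]
keeper_knob 0.92 321 248 [ 0.5305 -0.0292]
keeper_hinge 0.94 184 38 [0.5307 0.1032]
insert_0 0.86 236 115 [0.5265 0.0569]
insert_0 0.78 281 159 [0.5338 0.0195]
(724, array([ 0.5298, -0.0293,  0.0807]), ((530.269775390625, -29.15028190612793), (19.987464904785156, 19.211153030395508), 47.07203674316406))
bar (12440, array([0.5299, 0.0205, 0.0415]), ((528.3948364257812, 1.0289535522460938), (235.1663055419922, 26.86393165588379), 89.43999481201172))
[ 0.1528  0.7249 -0.3012  1.9293  0.3911  0.5423 -1.0205]
```

```bash
python3 -m pendant '[{"claw":0.6,"dx":0,"dy":0,"dz":-40,"twist":0},{"claw":0.6,"dx":0,"dy":0,"dz":-80,"twist":0},{"claw":0.6,"dx":0,"dy":0,"dz":-84,"twist":0},{"claw":0,"dx":0,"dy":0,"dz":-84,"twist":0},{"claw":0,"dx":0,"dy":0,"dz":-84,"twist":0},{"claw":0,"dx":0,"dy":0,"dz":-84,"twist":0},{"claw":0,"dx":0,"dy":0,"dz":-84,"twist":0},{"claw":0,"dx":0,"dy":0,"dz":-84,"twist":0}]' 15
python3 - <<'E'
import numpy as np
h=np.array([.529,.1058]);k=np.array([.530,-.0292]);d=k-h
for t in np.linspace(.1,1.6,16): c,s=np.cos(t),np.sin(t); print(round(t,2),np.round((np.array([[c,-s],[s,c]])@d-d)*1000,1))
E
```

```text
clock: 18.2
tool_pos: [0.5327, -0.0293, 0.0586]
eef_rot: [0.886, 0.465, 0.001, 0.0]
contact_force: [-1.5, 1.7, 8.5]
opening: 0.244
finger_force: 15.0
0.1 [13.5  0.8]
0.2 [26.8  2.9]
0.3 [39.9  6.3]
0.4 [52.5 11. ]
0.5 [64.6 17. ]
0.6 [76.1 24.1]
0.7 [86.7 32.4]
0.8 [96.5 41.7]
0.9 [105.4  51.9]
1.0 [113.1  62.9]
1.1 [119.8  74.7]
1.2 [125.2  87. ]
1.3 [129.3  99.9]
1.4 [132.2 113. ]
1.5 [133.7 126.4]
1.6 [133.9 139.9]
```

```bash
python3 -m pendant '[{"claw":0,"dx":0,"dy":0,"dz":3,"twist":0},{"claw":0,"dx":13.5,"dy":0.8,"dz":4,"twist":0.04},{"claw":0,"dx":26.8,"dy":2.9,"dz":4,"twist":0.08},{"claw":0,"dx":39.9,"dy":6.3,"dz":4,"twist":0.12},{"claw":0,"dx":52.5,"dy":11,"dz":4,"twist":0.16},{"claw":0,"dx":64.6,"dy":17,"dz":4,"twist":0.2},{"claw":0,"dx":76,"dy":24,"dz":4,"twist":0.24},{"claw":0,"dx":86.7,"dy":32.4,"dz":4,"twist":0.28}]' 15
python3 -m pendant '[{"claw":0,"dx":9.8,"dy":9.3,"dz":0,"twist":0.04},{"claw":0,"dx":18.7,"dy":19.5,"dz":0,"twist":0.08},{"claw":0,"dx":26.4,"dy":30.5,"dz":0,"twist":0.12},{"claw":0,"dx":33.1,"dy":42.3,"dz":0,"twist":0.16},{"claw":0,"dx":38.5,"dy":54.6,"dz":0,"twist":0.2},{"claw":0,"dx":42.6,"dy":67.5,"dz":0,"twist":0.24},{"claw":0,"dx":45.5,"dy":80.6,"dz":0,"twist":0.28},{"claw":0,"dx":47,"dy":94,"dz":0,"twist":0.32}]' 15
python3 -m pendant '[{"claw":0,"dx":0.2,"dy":13.5,"dz":0,"twist":0},{"claw":0,"dx":0.2,"dy":13.5,"dz":0,"twist":0}]' 15
```

```text
clock: 19.0
tool_pos: [0.6159, 0.001, 0.0601]
eef_rot: [0.812, 0.584, -0.003, -0.001]
contact_force: [-3.3, -1.2, -4.8]
opening: 0.245
finger_force: 15.0
clock: 19.8
tool_pos: [0.6637, 0.097, 0.0604]
eef_rot: [0.708, 0.707, -0.002, -0.001]
contact_force: [-6.7, -1.9, -4.7]
opening: 0.246
finger_force: 15.0
clock: 20.0
tool_pos: [0.6628, 0.1136, 0.0603]
eef_rot: [0.707, 0.707, -0.001, -0.002]
contact_force: [-7.0, -2.0, -4.9]
opening: 0.243
finger_force: 15.0
```

```bash
python3 -m pendant '[{"claw":0.7,"dx":0,"dy":0,"dz":0,"twist":0},{"claw":0.7,"dx":0,"dy":0,"dz":0,"twist":0},{"claw":0.7,"dx":0,"dy":0,"dz":0,"twist":0},{"claw":0.7,"dx":0,"dy":0,"dz":30,"twist":0},{"claw":0.8,"dx":0,"dy":0,"dz":70,"twist":0},{"claw":0.8,"dx":-40,"dy":-40,"dz":120,"twist":0},{"claw":0.8,"dx":-85,"dy":-65,"dz":140,"twist":0},{"claw":0.8,"dx":-130,"dy":-90,"dz":140,"twist":0}]'
python3 -m pendant '[{"claw":0.8,"dx":-5,"dy":0,"dz":0,"twist":0},{"claw":0.8,"dx":-5,"dy":0,"dz":0,"twist":0}]'
python3 - <<'E'
from look import *
p,d,K,C=look("w6.png",dict(insert_0=.018,keeper_knob=.07))
for lo,hi in((-.08,-.04),(-.04,0),(0,.038),(.038,.08)): print(lo,colrect(p,d,K,C,(0,0,0),(180,255,255),.0265,.036,(.48,.58,lo,hi)))
print("bar",colrect(p,d,K,C,(15,120,80),(35,255,255),.035,.05,(.45,.8,0,.2)))
print(p[::4,::4].shape)
E
```

```text
clock: 20.8
tool_pos: [0.5624, 0.0344, 0.1998]
eef_rot: [0.709, 0.705, 0.004, 0.003]
contact_force: [0.7, -0.7, 0.2]
opening: 0.801
finger_force: 0.0
clock: 21.0
tool_pos: [0.5553, 0.0337, 0.1977]
eef_rot: [0.709, 0.705, 0.001, 0.001]
contact_force: [-0.7, 0.7, 0.2]
opening: 0.8
finger_force: 0.0
21.05 [0.5566 0.0348 0.1974]
insert_0 0.98 285 180 [0.529 0.055]
insert_0 0.73 292 223 [0.5336 0.0213]
keeper_knob 0.82 495 83 [0.6638 0.121 ]
-0.08 None
-0.04 None
0 (2056, array([0.5317, 0.0201, 0.0299]), ((531.3937377929688, 19.629112243652344), (25.686765670776367, 49.99387741088867), 89.53815460205078))
0.038 (2251, array([0.5299, 0.0571, 0.0299]), ((529.83349609375, 56.78536605834961), (25.59604263305664, 50.129615783691406), 88.43415832519531))
bar (10206, array([0.6396, 0.118 , 0.0414]), ((638.1954345703125, 117.5400619506836), (245.35501098632812, 31.964672088623047), 6.690143585205078))
(120, 160, 3)
```

View pics/w6.png

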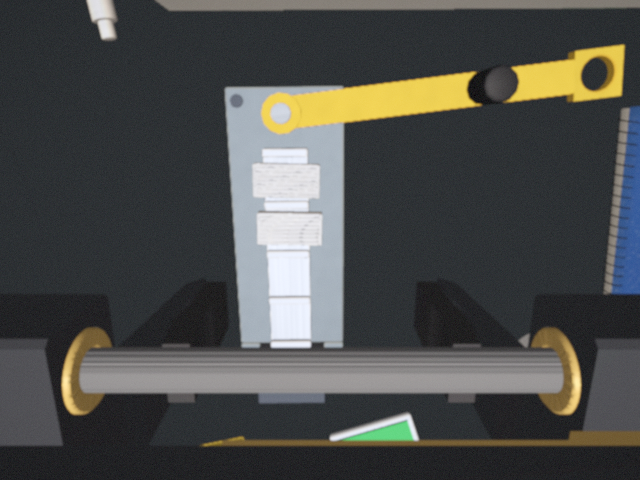

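The keeper is open about 97°, with its knob at (495,83). The two inserts lie at (286,180) and (290,229). I grasp the nearer one across its 50 mm length.

```bash
python3 -m pendant '[{"claw":0.8,"dx":-25,"dy":-15,"dz":-40,"twist":0},{"claw":0.8,"dx":-25,"dy":-15,"dz":-80,"twist":0},{"claw":0.8,"dx":-25,"dy":-15,"dz":-120,"twist":0},{"claw":0.8,"dx":-25,"dy":-15,"dz":-150,"twist":0},{"claw":0.8,"dx":-25,"dy":-15,"dz":-165,"twist":0},{"claw":0.8,"dx":-25,"dy":-15,"dz":-168,"twist":0},{"claw":0.8,"dx":-25,"dy":-15,"dz":-168,"twist":0}]'
```

```text
clock: 21.85
tool_pos: [0.5307, 0.0202, 0.0277]
eef_rot: [0.709, 0.706, 0.0, -0.0]
contact_force: [0.4, 0.4, -0.2]
opening: 0.801
finger_force: 0.0
```

```bash
python3 -m pendant '[{"claw":0.8,"dx":0,"dy":0,"dz":-8,"twist":0},{"claw":0.8,"dx":0,"dy":0,"dz":-8,"twist":0},{"claw":0.3,"dx":0,"dy":0,"dz":-8,"twist":0},{"claw":0.3,"dx":0,"dy":0,"dz":-8,"twist":0},{"claw":0.3,"dx":0,"dy":0,"dz":-8,"twist":0},{"claw":0.3,"dx":0,"dy":0,"dz":-8,"twist":0},{"claw":0.3,"dx":0,"dy":0,"dz":-8,"twist":0}]' 45
python3 -m pendant '[{"claw":0.3,"dx":0,"dy":0,"dz":0,"twist":0},{"claw":0.3,"dx":0,"dy":0,"dz":8,"twist":0},{"claw":0.3,"dx":0,"dy":0,"dz":20,"twist":0},{"claw":0.3,"dx":0,"dy":0,"dz":50,"twist":0},{"claw":0.3,"dx":0,"dy":0,"dz":80,"twist":0},{"claw":0.3,"dx":0,"dy":0,"dz":80,"twist":0}]' 45
```

```text
clock: 22.55
tool_pos: [0.5303, 0.0192, 0.0208]
eef_rot: [0.709, 0.705, 0.0, 0.0]
contact_force: [-0.0, -0.4, 3.4]
opening: 0.559
finger_force: 45.0
clock: 23.15
tool_pos: [0.5318, 0.0196, 0.104]
eef_rot: [0.709, 0.705, 0.003, 0.002]
contact_force: [0.2, 0.8, -1.1]
opening: 0.558
finger_force: 45.0
```

```bash
python3 -m pendant '[{"claw":0.3,"dx":10,"dy":-40,"dz":10,"twist":0.08},{"claw":0.3,"dx":25,"dy":-80,"dz":10,"twist":0.16},{"claw":0.3,"dx":40,"dy":-125,"dz":10,"twist":0.24},{"claw":0.3,"dx":60,"dy":-170,"dz":10,"twist":0.325},{"claw":0.3,"dx":79,"dy":-215,"dz":0,"twist":0.325},{"claw":0.3,"dx":79,"dy":-232,"dz":-20,"twist":0.325},{"claw":0.3,"dx":79,"dy":-232,"dz":-50,"twist":0.325},{"claw":0.3,"dx":79,"dy":-232,"dz":-70,"twist":0.325}]' 45
python3 -m pendant '[{"claw":0.3,"dx":0,"dy":0,"dz":-8,"twist":0},{"claw":0.3,"dx":0,"dy":0,"dz":-15,"twist":0},{"claw":0.3,"dx":0,"dy":0,"dz":-17,"twist":0},{"claw":0.3,"dx":0,"dy":0,"dz":-17,"twist":0}]' 45
```

```text
clock: 23.95
tool_pos: [0.6069, -0.2142, 0.0277]
eef_rot: [0.586, 0.81, -0.001, -0.001]
contact_force: [-0.0, 1.6, -0.7]
opening: 0.559
finger_force: 45.0
clock: 24.35
tool_pos: [0.6092, -0.2126, 0.0139]
eef_rot: [0.585, 0.811, 0.0, 0.0]
contact_force: [0.4, 0.5, -1.1]
opening: 0.561
finger_force: 45.0
```

```bash
python3 -m pendant '[{"claw":0.3,"dx":2,"dy":0,"dz":-2,"twist":0},{"claw":0.3,"dx":2,"dy":0,"dz":-3,"twist":0},{"claw":0.3,"dx":2,"dy":0,"dz":-3.5,"twist":0},{"claw":0.3,"dx":2,"dy":0,"dz":-3.5,"twist":0}]' 45
```

```text
clock: 24.75
tool_pos: [0.6116, -0.2128, 0.0108]
eef_rot: [0.585, 0.811, 0.0, 0.001]
contact_force: [-0.3, -0.2, 4.4]
opening: 0.563
finger_force: 45.0
```

```bash
python3 -m pendant '[{"claw":0.8,"dx":0,"dy":0,"dz":0,"twist":0},{"claw":0.8,"dx":0,"dy":0,"dz":0,"twist":0},{"claw":0.8,"dx":0,"dy":0,"dz":0,"twist":0},{"claw":0.8,"dx":0,"dy":0,"dz":30,"twist":0},{"claw":0.8,"dx":0,"dy":0,"dz":70,"twist":0},{"claw":0.8,"dx":0,"dy":0,"dz":120,"twist":0},{"claw":0.8,"dx":0,"dy":0,"dz":150,"twist":0},{"claw":0.8,"dx":0,"dy":0,"dz":150,"twist":0}]' 45
python3 - <<'E'
from look import *
p,d,K,C=look("w7.png",{})
print(colrect(p,d,K,C,(0,0,0),(180,255,255),.0165,.026,(.56,.66,-.26,-.16)))
W=cloud(d,K,C);h=cv2.cvtColor(p,cv2.COLOR_BGR2HSV)
m=(W[...,2]>.003)&(W[...,2]<.014)&(abs(W[...,0]-.611)<.07)&(abs(W[...,1]+.213)<.065)
print(cv2.minAreaRect((W[m][:,:2]*1000).astype(np.float32)))
E
```

```text
clock: 25.55
tool_pos: [0.6139, -0.2128, 0.1648]
eef_rot: [0.586, 0.811, 0.002, 0.004]
contact_force: [0.6, 0.1, 0.3]
opening: 0.798
finger_force: 0.0
25.6 [ 0.6121 -0.213   0.162 ]
(2460, array([ 0.6115, -0.2124,  0.0199]), ((611.6478881835938, -212.72996520996094), (49.978878021240234, 25.711181640625), 18.24564552307129))
((611.3945922851562, -212.9309844970703), (80.0017318725586, 69.80950164794922), 18.56798553466797)
```

View pics/w7.png

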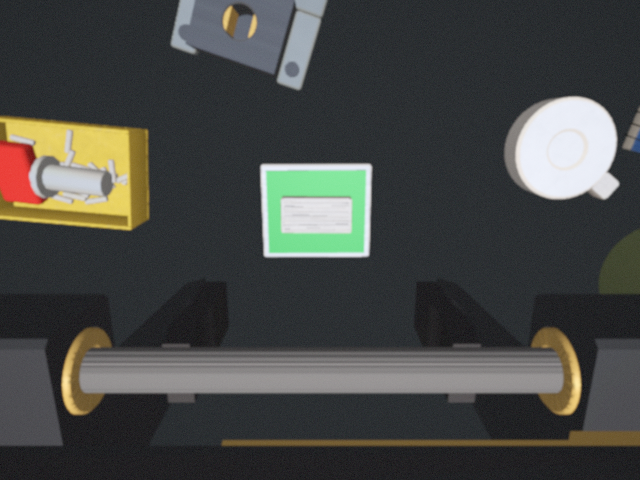

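The first insert is flat and centred on the plate at (316,215), within 0.5 mm and 0.3°. Now the second one.

```bash
python3 -m pendant '[{"claw":0.8,"dx":-15,"dy":40,"dz":-20,"twist":-0.08},{"claw":0.8,"dx":-30,"dy":85,"dz":-20,"twist":-0.16},{"claw":0.8,"dx":-45,"dy":130,"dz":-20,"twist":-0.24},{"claw":0.8,"dx":-60,"dy":175,"dz":-20,"twist":-0.34},{"claw":0.8,"dx":-75,"dy":220,"dz":-20,"twist":-0.34},{"claw":0.8,"dx":-82,"dy":260,"dz":-30,"twist":-0.34},{"claw":0.8,"dx":-82,"dy":270,"dz":-70,"twist":-0.34},{"claw":0.8,"dx":-82,"dy":270,"dz":-110,"twist":-0.34}]' 45
python3 -m pendant '[{"claw":0.8,"dx":0,"dy":0,"dz":-10,"twist":0},{"claw":0.8,"dx":0,"dy":0,"dz":-20,"twist":0},{"claw":0.8,"dx":0,"dy":0,"dz":-20,"twist":0}]' 45
```

```text
clock: 26.4
tool_pos: [0.5282, 0.0606, 0.0485]
eef_rot: [0.712, 0.702, 0.001, -0.001]
contact_force: [0.9, 0.3, -0.3]
opening: 0.799
finger_force: 0.0
clock: 26.7
tool_pos: [0.5284, 0.0565, 0.0292]
eef_rot: [0.714, 0.7, -0.001, -0.0]
contact_force: [0.9, -0.3, 0.5]
opening: 0.798
finger_force: 0.0
```

```bash
python3 -m pendant '[{"claw":0.8,"dx":1,"dy":0,"dz":-5,"twist":0},{"claw":0.8,"dx":1,"dy":0,"dz":-8.5,"twist":0},{"claw":0.3,"dx":1,"dy":0,"dz":-8.5,"twist":0},{"claw":0.3,"dx":1,"dy":0,"dz":-8.5,"twist":0},{"claw":0.3,"dx":1,"dy":0,"dz":-8.5,"twist":0},{"claw":0.3,"dx":1,"dy":0,"dz":-8.5,"twist":0},{"claw":0.3,"dx":1,"dy":0,"dz":-8.5,"twist":0},{"claw":0.3,"dx":1,"dy":0,"dz":-8.5,"twist":0}]' 45
python3 -m pendant '[{"claw":0.3,"dx":0,"dy":0,"dz":4,"twist":0},{"claw":0.3,"dx":0,"dy":0,"dz":10,"twist":0},{"claw":0.3,"dx":0,"dy":0,"dz":25,"twist":0},{"claw":0.3,"dx":0,"dy":0,"dz":55,"twist":0},{"claw":0.3,"dx":0,"dy":0,"dz":85,"twist":0},{"claw":0.3,"dx":0,"dy":0,"dz":85,"twist":0}]' 45
```

```text
clock: 27.5
tool_pos: [0.53, 0.0572, 0.0217]
eef_rot: [0.714, 0.7, 0.0, 0.0]
contact_force: [-1.1, -0.9, 5.5]
opening: 0.561
finger_force: 45.0
clock: 28.1
tool_pos: [0.5319, 0.0579, 0.1096]
eef_rot: [0.714, 0.7, 0.003, 0.001]
contact_force: [0.1, -0.3, -1.9]
opening: 0.563
finger_force: 45.0
```

```bash
python3 -m pendant '[{"claw":0.3,"dx":10,"dy":-40,"dz":10,"twist":0.08},{"claw":0.3,"dx":25,"dy":-85,"dz":10,"twist":0.16},{"claw":0.3,"dx":40,"dy":-130,"dz":10,"twist":0.24},{"claw":0.3,"dx":60,"dy":-175,"dz":10,"twist":0.338},{"claw":0.3,"dx":75,"dy":-220,"dz":0,"twist":0.338},{"claw":0.3,"dx":80.5,"dy":-260,"dz":-10,"twist":0.338},{"claw":0.3,"dx":80.5,"dy":-270,"dz":-40,"twist":0.338},{"claw":0.3,"dx":80.5,"dy":-270,"dz":-65,"twist":0.338}]' 45
python3 -m pendant '[{"claw":0.3,"dx":0,"dy":0,"dz":-3,"twist":0},{"claw":0.3,"dx":0,"dy":0,"dz":-8,"twist":0},{"claw":0.3,"dx":0,"dy":0,"dz":-10,"twist":0},{"claw":0.3,"dx":0,"dy":0,"dz":-10,"twist":0}]' 45
python3 - <<'E'
from look import *
print(r.get_state()["tool_pos"])
E
```

```text
clock: 28.9
tool_pos: [0.6088, -0.2172, 0.0388]
eef_rot: [0.589, 0.808, -0.002, -0.0]
contact_force: [-0.4, -0.2, -0.8]
opening: 0.562
finger_force: 45.0
clock: 29.3
tool_pos: [0.611, -0.2122, 0.0322]
eef_rot: [0.586, 0.81, 0.0, 0.001]
contact_force: [0.9, 0.1, -0.8]
opening: 0.56
finger_force: 45.0
[ 0.61097613 -0.21218969  0.03217575]
```

```bash
python3 -m pendant '[{"claw":0.3,"dx":0.6,"dy":-0.4,"dz":-4,"twist":0},{"claw":0.3,"dx":0.6,"dy":-0.4,"dz":-6.5,"twist":0},{"claw":0.3,"dx":0.6,"dy":-0.4,"dz":-6.5,"twist":0},{"claw":0.3,"dx":0.6,"dy":-0.4,"dz":-6.5,"twist":0}]' 45
```

```text
clock: 29.7
tool_pos: [0.6109, -0.2132, 0.0249]
eef_rot: [0.586, 0.81, 0.0, 0.0]
contact_force: [0.5, -0.1, -0.1]
opening: 0.558
finger_force: 45.0
```

```bash
python3 -m pendant '[{"claw":0.3,"dx":0.4,"dy":0.2,"dz":-1,"twist":0},{"claw":0.3,"dx":0.4,"dy":0.2,"dz":-2,"twist":0},{"claw":0.3,"dx":0.4,"dy":0.2,"dz":-2,"twist":0}]' 45
```

```text
clock: 30.0
tool_pos: [0.6116, -0.213, 0.0238]
eef_rot: [0.586, 0.81, -0.0, 0.0]
contact_force: [-2.0, 0.5, 5.2]
opening: 0.558
finger_force: 45.0
```

Contact felt; release, rise and check.

```bash
python3 -m pendant '[{"claw":0.8,"dx":0,"dy":0,"dz":0,"twist":0},{"claw":0.8,"dx":0,"dy":0,"dz":0,"twist":0},{"claw":0.8,"dx":0,"dy":0,"dz":0,"twist":0},{"claw":0.8,"dx":0,"dy":0,"dz":30,"twist":0},{"claw":0.8,"dx":0,"dy":0,"dz":70,"twist":0},{"claw":0.8,"dx":0,"dy":0,"dz":120,"twist":0},{"claw":0.8,"dx":0,"dy":0,"dz":150,"twist":0},{"claw":0.8,"dx":0,"dy":0,"dz":150,"twist":0}]' 45
python3 - <<'E'
from look import *
p,d,K,C=look("w8.png",{})
for a,b in((.029,.04),(.0145,.0235)): print(colrect(p,d,K,C,(0,0,0),(180,255,255),a,b,(.56,.66,-.26,-.16)))
E
```

```text
clock: 30.8
tool_pos: [0.6145, -0.2129, 0.1779]
eef_rot: [0.586, 0.81, 0.002, 0.004]
contact_force: [-0.3, 1.2, 0.5]
opening: 0.8
finger_force: 0.0
30.85 [ 0.6128 -0.2131  0.1751]
(2433, array([ 0.6115, -0.2131,  0.0319]), ((611.527099609375, -213.30947875976562), (49.55342102050781, 25.61260986328125), 18.428319931030273))
(202, array([ 0.6075, -0.2013,  0.0201]), ((607.7183837890625, -201.2145538330078), (48.92164993286133, 1.4923794269561768), 17.81243133544922))
```

View pics/w8.png

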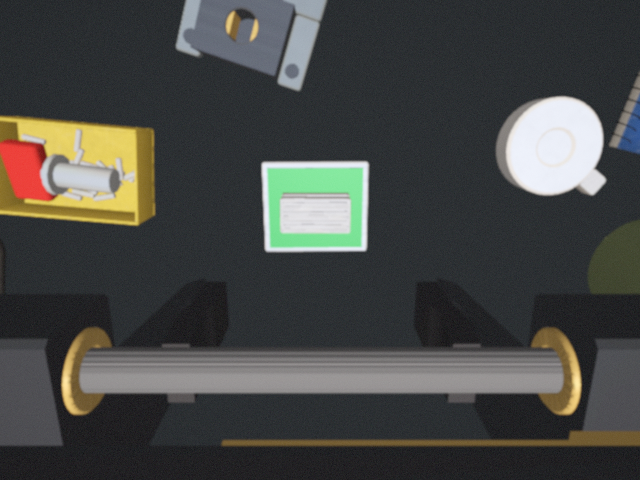

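The pile is aligned to within 0.6 mm and 0.2°. Now I close the keeper.

```bash
python3 -m pendant '[{"claw":0.7,"dx":0,"dy":40,"dz":0,"twist":-0.08},{"claw":0.7,"dx":5,"dy":85,"dz":0,"twist":-0.16},{"claw":0.7,"dx":10,"dy":130,"dz":0,"twist":-0.24},{"claw":0.7,"dx":20,"dy":175,"dz":0,"twist":-0.32},{"claw":0.7,"dx":30,"dy":220,"dz":0,"twist":-0.32},{"claw":0.7,"dx":40,"dy":265,"dz":0,"twist":-0.32},{"claw":0.7,"dx":51,"dy":310,"dz":-10,"twist":-0.32},{"claw":0.7,"dx":51,"dy":334,"dz":-30,"twist":-0.32}]'
python3 -m pendant '[{"claw":0.7,"dx":0,"dy":0,"dz":-10,"twist":0},{"claw":0.7,"dx":0,"dy":0,"dz":-10,"twist":0},{"claw":0.7,"dx":0,"dy":0,"dz":-10,"twist":0}]'
python3 - <<'E'
from look import *
p,d,K,C=look(None,dict(keeper_knob=.07))
print(colrect(p,d,K,C,(0,0,0),(180,255,70),.075,.09,(.62,.71,.08,.16)))
E
```

```text
clock: 31.65
tool_pos: [0.6629, 0.1272, 0.1424]
eef_rot: [0.706, 0.708, 0.002, -0.001]
contact_force: [0.0, 0.1, 1.0]
opening: 0.702
finger_force: 0.0
clock: 31.95
tool_pos: [0.6622, 0.1182, 0.1319]
eef_rot: [0.709, 0.706, -0.001, 0.0]
contact_force: [0.4, -0.1, 0.2]
opening: 0.701
finger_force: 0.0
32.0 [0.6627 0.1182 0.1327]
keeper_knob 0.94 322 250 [0.6634 0.1197]
(1452, array([0.6632, 0.1218, 0.081 ]), ((663.5205078125, 120.84132385253906), (21.077077865600586, 20.81824493408203), 74.39929962158203))
```

```bash
python3 -m pendant '[{"claw":0.7,"dx":0.5,"dy":2.5,"dz":-40,"twist":0},{"claw":0.7,"dx":0.5,"dy":2.5,"dz":-70,"twist":0},{"claw":0.7,"dx":0.5,"dy":2.5,"dz":-72,"twist":0},{"claw":0,"dx":0.5,"dy":2.5,"dz":-72,"twist":0},{"claw":0,"dx":0.5,"dy":2.5,"dz":-72,"twist":0},{"claw":0,"dx":0.5,"dy":2.5,"dz":-72,"twist":0},{"claw":0,"dx":0.5,"dy":2.5,"dz":-72,"twist":0},{"claw":0,"dx":0.5,"dy":2.5,"dz":-72,"twist":0}]' 15
python3 -m pendant '[{"claw":0,"dx":0,"dy":0,"dz":0,"twist":0},{"claw":0,"dx":0,"dy":0,"dz":0,"twist":0}]' 15
python3 - <<'E'
import numpy as np
h=np.array([.529,.1058]);p=np.array([.6634,.1212])
f=lambda t:h+.135*np.array([np.sin(t),-np.cos(t)])
ts=[1.685-.105*i for i in range(17)]+[0.007]
print(f(1.685),f(.007))
for i in (0,8): 
  print(i)
  for t in ts[i+1:i+9]: print(np.round((f(t)-f(ts[i]))*1000,1))
print(np.round((f(.007)-f(ts[16]))*1000,1),ts[16])
E
```

```text
clock: 32.85
tool_pos: [0.6633, 0.1236, 0.0617]
eef_rot: [0.708, 0.706, 0.001, 0.0]
contact_force: [0.6, -0.0, 0.5]
opening: 0.267
finger_force: 0.0
clock: 33.05
tool_pos: [0.6628, 0.1236, 0.0615]
eef_rot: [0.708, 0.706, 0.0, 0.0]
contact_force: [-1.2, -1.2, 5.0]
opening: 0.245
finger_force: 15.0
[0.66312059 0.121184  ] [ 0.52994499 -0.02919669]
0
[  0.9 -14.1]
[  0.3 -28.3]
[ -1.8 -42.3]
[ -5.4 -56. ]
[-10.4 -69.3]
[-16.7 -82. ]
[-24.3 -93.9]
[ -33.1 -105. ]
8
[ -9.9 -10.1]
[-20.9 -19.1]
[-32.7 -26.9]
[-45.3 -33.4]
[-58.5 -38.5]
[-72.2 -42.3]
[-86.2 -44.6]
[-100.3  -45.4]
[0.3 0. ] 0.0050000000000001155
```

```bash
python3 -m pendant '[{"claw":0,"dx":0.9,"dy":-14.1,"dz":1,"twist":-0.04},{"claw":0,"dx":0.3,"dy":-29,"dz":1,"twist":-0.08},{"claw":0,"dx":-1.8,"dy":-43.5,"dz":1,"twist":-0.12},{"claw":0,"dx":-5.4,"dy":-58,"dz":1,"twist":-0.16},{"claw":0,"dx":-10.4,"dy":-71,"dz":1,"twist":-0.2},{"claw":0,"dx":-16.7,"dy":-84,"dz":1,"twist":-0.24},{"claw":0,"dx":-24.3,"dy":-96,"dz":1,"twist":-0.28},{"claw":0,"dx":-33,"dy":-107,"dz":1,"twist":-0.32}]' 15
python3 -m pendant '[{"claw":0,"dx":-10,"dy":-10,"dz":0,"twist":-0.04},{"claw":0,"dx":-21,"dy":-19,"dz":0,"twist":-0.08},{"claw":0,"dx":-32.7,"dy":-27,"dz":0,"twist":-0.12},{"claw":0,"dx":-45.3,"dy":-33.4,"dz":0,"twist":-0.16},{"claw":0,"dx":-58.5,"dy":-38.5,"dz":0,"twist":-0.2},{"claw":0,"dx":-72,"dy":-42.3,"dz":0,"twist":-0.24},{"claw":0,"dx":-86,"dy":-44.6,"dz":0,"twist":-0.28},{"claw":0,"dx":-100,"dy":-45.4,"dz":0,"twist":-0.32}]' 15
python3 -m pendant '[{"claw":0,"dx":-2,"dy":0,"dz":0,"twist":0},{"claw":0,"dx":-3,"dy":0,"dz":0,"twist":0},{"claw":0,"dx":-3,"dy":0,"dz":0,"twist":0}]' 15
```

```text
clock: 33.85
tool_pos: [0.6297, 0.0144, 0.0617]
eef_rot: [0.813, 0.583, 0.0, 0.001]
contact_force: [2.6, 0.8, -5.9]
opening: 0.244
finger_force: 15.0
clock: 34.65
tool_pos: [0.5287, -0.0356, 0.0617]
eef_rot: [0.896, 0.444, -0.002, 0.003]
contact_force: [4.0, -9.0, -9.5]
opening: 0.243
finger_force: 15.0
clock: 34.95
tool_pos: [0.5247, -0.0359, 0.0617]
eef_rot: [0.896, 0.445, -0.004, 0.003]
contact_force: [1.5, -8.9, -5.5]
opening: 0.242
finger_force: 15.0
```

```bash
python3 -m pendant '[{"claw":0.7,"dx":0,"dy":0,"dz":0,"twist":0},{"claw":0.7,"dx":0,"dy":0,"dz":0,"twist":0},{"claw":0.7,"dx":0,"dy":0,"dz":0,"twist":0},{"claw":0.7,"dx":0,"dy":0,"dz":0,"twist":0},{"claw":0.7,"dx":0,"dy":0,"dz":40,"twist":0},{"claw":0.7,"dx":0,"dy":0,"dz":80,"twist":0},{"claw":0.7,"dx":0,"dy":30,"dz":130,"twist":0},{"claw":0.7,"dx":0,"dy":30,"dz":130,"twist":0}]'
python3 - <<'E'
from look import *
p,d,K,C=look("w9.png",dict(keeper_knob=.07))
print(colrect(p,d,K,C,(0,0,0),(180,255,70),.075,.09,(.49,.57,-.07,.01)))
print("bar",colrect(p,d,K,C,(15,120,80),(35,255,255),.035,.05,(.45,.6,-.15,.15)))
E
```

```text
clock: 35.75
tool_pos: [0.5295, 0.0052, 0.1965]
eef_rot: [0.893, 0.45, 0.005, 0.0]
contact_force: [0.6, 1.3, 0.7]
opening: 0.701
finger_force: 0.0
35.8 [0.5289 0.0044 0.1954]
keeper_knob 0.58 353 266 [ 0.5313 -0.0319]
(435, array([ 0.5301, -0.0287,  0.0805]), ((530.556884765625, -28.662738800048828), (19.551212310791016, 18.577068328857422), 70.7557373046875))
bar (7429, array([0.5299, 0.0168, 0.0416]), ((528.7835693359375, -1.5614547729492188), (240.9012908935547, 26.725513458251953), 89.52715301513672))
```

View pics/w9.png

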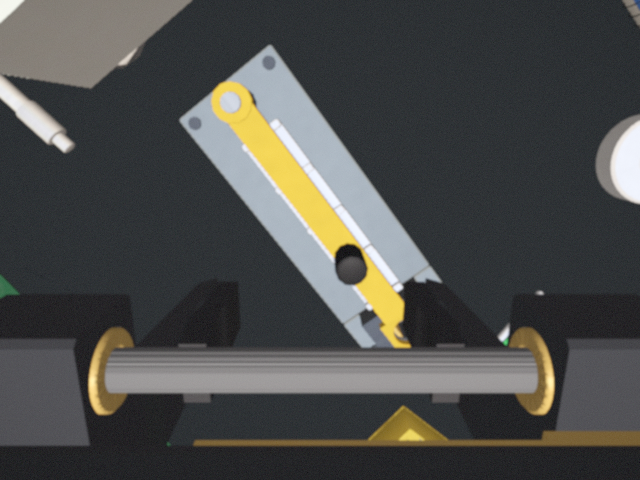

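The keeper is back at its home pose: knob at (351,265), with bar angle and knob position as at the start. The robot is clear of everything, so I hand in.

```bash
python3 - <<'E'
from plant import r
print(r.finish_job())
E
```

```text
the job is handed in; nothing more can be done
None
```

The job is done and handed in, in about 36 s on the robot's clock: the pin was twisted about 30° to each side until it came free and lies in the yellow bin, both inserts present are stacked on the plate aligned to within about 0.6 mm, and the keeper, which had been swung open about 97°, is fully home again.

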